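Hook the drying bracket into the slotted rack

ROBOT

A 6-joint arm with a two-finger parallel gripper is mounted at the origin on the work surface; the furniture and walls round the work are solid. World frame = base frame: x ahead of the robot, y to its left, z up, the work surface at z = 0. Lengths are in mm, angles in rad, forces in N, time in s.
With the tool pointing down it reaches from about 300 to 775 mm from the base axis. Payload 14.6 kg.
Tool frame: the origin (TCP) lies between the finger pads; the fingertips stand 19 mm ahead of it and the grasp point (between the pads) is the TCP; z points along the fingers, y is the line along which they close (so a half turn about z gives the same grasp; the last joint's range is limited). The gripper opens to 94 mm and grips with 3 to 60 N. Pads are 16 mm wide; open, the fingers measure 119 mm over their backs; the gripper's body (75 mm by 177 mm) begins 78 mm behind the grasp point.
Start: joints at [1.056, 0.3, 1.521, -0, 1.321, -0.067], TCP at [238.137, 495.762, 224.446] pointing down, gripper open.
Joint ranges: [-3.03, 3.03], [-0.79, 2.21], [0.23, 2.52], [-1.04, 4.18], [0, 3.07], [-2.55, 2.55]. Speed limits (rad/s): [2.22, 2.22, 2.57, 3.14, 3.14, 3.14].

INTERFACE

Orientations are given as [roll, pitch, yaw] about the fixed x, y, z axes, in that order (R = Rz(yaw) Ry(pitch) Rx(roll)).
In Python, from cell import monitor, imaging, job, find_in, trace gives the robot as it stands. The module is installed in compiled form; this text tells all that it offers.
- The arm moves only by the tool arm_command, never from a script. Its argument "steps" is a list of rows, each a list of 5 numbers: the opening, from 0 (shut) to 1 (fully open), then the shift along the tool's x, y, z in mm, then the turn about the tool's z in degrees. In form: [[gripper, dx, dy, dz, turn], ...]. A call has 1 to 20 rows; each row is the pose to reach, as a shift and turn from the pose commanded when the call began, along the tool's axes at that moment; what a row does not reach only later rows make up. A row lasts 1/8 s, in which the tool goes at most 62.5 mm and 10.7 degrees, less where a joint would pass 70% of its speed; a pose out of reach is approached as far as the arm can. A call with a gripper value outside its range is refused whole. The fingers move at their own pace and stop on an object; "force" is the grip in N (left out, the last holds). Time passes only in rows, so rows that repeat a pose let the fingers close. It gives the time, the measured TCP pose, the force, the opening and the grip force at its end, in the units of the state.
- monitor.read_state(): the state, without advancing time (a new reading comes with each control period).
- imaging.camera(name): name is "side" or "top" or "wrist"; returns a dict with "img" (384x512x3 uint8, red, green, blue), "mtx" (3x3 intrinsics, pixels), "view" (4x4, takes a point from world to camera coordinates). Camera axes: x right, y down, z forward; pixel columns grow to the right and rows downward; lengths in mm; the calibration is good to about 2 mm. A picture is of the moment at which its call begins. There is no depth.
- job.sign_off(): hands the job in; it is judged then, once.
Trained networks look in a picture, given as the dict that the camera call returned (one of the last four; its "shot" number tells which), for a name from the list of things; names that differ only in an ending like _2 or _b are one class to them, and where a whole thing is asked for, a point or a joint stands for the part that bears it (a point fixed in the world has none). Each returns a list of dicts, best first, with "p" (0 to 1); they miss things now and then, are a little off and sometimes report something else, mostly with a low value. They report only what shows in the picture. A call takes as long as a camera call.
- find_in(picture, target): "rect" ([centre column, centre row, width, height] in pixels, round what is visible of it).
- trace(picture, target): "region" (384x512 bool, what is visible of it) and "rect" ([centre column, centre row, width, height] in pixels, round what is visible of it).
The state is a dict: "clock": time; "joints": joint angles; "qd": joint speeds; "effort": joint torques, N m; "eef_pos": TCP position; "eef_rot": TCP orientation; "wrist_force": force on the tool from outside, world axes, zero at the start; "moment": the same for the moment, N m; "finger_gap": finger opening in mm; "finger_force": force on a finger pad.
Only numpy, scipy, OpenCV 4.12 (cv2) and the standard library are available. Lean on these libraries where they do the work, as an engineer would, in place of code of your own. Each camera call takes 0.05 s, during which the arm holds its last target. There are 200 camera calls.

TASK

Put up the loose metal drying bracket on the slotted rack: hook both of its tabs through the slots in the two uprights, then push it down until it is fully home and the spring catch between the uprights has snapped out over it. Leave it locked there, arm level and pointing out in front, and leave the other things on the worktop where they stand.

Things in the scene. Friction and masses are not known exactly. Their poses are not given: they have to be found in the camera images.
- bracket_grip (a point): Loose aluminium T-shaped bracket, about 0.25 kg, standing upright left or right of the middle; the point is the place to grip: mid-thickness of its arm, 45 mm above its underside. Axes: +x toward back plate and tabs, z up. Arm: bar 12 mm thick (y), 36 to 60 mm above the underside, from x = -60 mm to the back plate; thin brace below it (here 23 to 31 mm up), slim leg at x = -29 mm.
- bracket_seat (a point): Middle of the bracket's back plate's rear face, at the height of the tab necks' undersides: x +60 mm, z +1 mm from bracket_grip, same axes. Back plate 160 mm wide (y), 60 mm tall, 8 mm thick. A lug for the catch, 20 mm wide, sticks out 7 mm behind it, 30 to 36 mm below this point.
- tab_left (a point): Hook tab at the bracket's +y end, 6 mm wide, y = +60 mm from bracket_seat; the point is the middle of its neck where it leaves the back plate, 4 mm above bracket_seat. Neck 8 mm tall; at its end a lip hangs down 14 mm below the neck; reaches 16 mm behind the plate.
- tab_right (a point): The same tab at the bracket's -y end, y = -60 mm.
- bracket_end (a point): Free end of the bracket's arm, x = -53 mm from bracket_grip, at the arm's mid-height: a round end stop 12 mm thick rises to 68 mm above the underside; 8 mm behind it a thin cross rod, 60 mm long in y.
- rack_seat (a point): Fixed grey steel rack, 190 mm tall, base 180 x 85 mm: two uprights centred at y = +60 and -60 mm, 36 mm wide, front sheet 5 mm thick. The point: midway between them, in the plane of their front faces, at the slots' lower edges, 140 mm above the worktop. Axes: +x into the rack, away from the robot, z up. The bracket is home with bracket_seat here, same axes (up to 4 mm play sideways).
- slot_left (a point): Centre of the slot in the rack's +y upright, in its front face: slot 14 mm wide, 34 mm tall, its lower edge at rack_seat's height. The tabs pass with bracket_seat 15 to 25 mm above rack_seat; bring the back plate against the uprights before lowering.
- slot_right (a point): Centre of the same slot in the rack's -y upright.
- catch (a joint): Spring catch midway between the uprights, 28 mm below rack_seat, sloping on top, flat below. Value: m pushed back (+x); 0 = fully out, stop 0.010. The lug of the descending bracket pushes it back about 5 mm (spring 4 to 7 N; takes 5 to 18 N downward, more than the bracket's weight); in the last 2 mm it springs out above the lug.
- beaker: Bystander, not to be disturbed: clear beaker, 71 mm across, 88 mm tall, standing on the side of the worktop where the bracket is not; origin at the centre of its underside.
- reel_white: Bystander, not to be disturbed: pale wire film reel, 69 mm across, 44 mm tall; origin at the centre of its underside.
- tank_1: Bystander, not to be disturbed: lidded steel film tank, 70 mm across, 91 mm tall; origin at the centre of its underside.
- dropper_bottle: Bystander, not to be disturbed: small white bottle with pointed cap, 42 mm across, 113 mm tall; origin at the centre of its underside.
- tape_roll: Bystander, not to be disturbed: flat roll of tape, 96 mm across, 24 mm tall; origin at the centre of its underside.

How it is judged (in metres and radians):
At the end, for the whole second after the job is handed in: bracket_seat is at rack_seat: height within 4 mm, sideways within 7 mm, back plate within 6 mm of the uprights; the bracket is upright within 0.12 rad, and the catch is out again (less than 2 mm pushed back) (z of bracket_seat in the frame of rack_seat between -0.004 and 0.004 m and x of bracket_seat in the frame of rack_seat between -0.006 and 0.004 m and y of bracket_seat in the frame of rack_seat between -0.007 and 0.007 m and angle between bracket_seat's own z axis and vertical below 0.12 rad and value of joint catch below 0.002 m); the robot touches nothing.
It fails at once if the beaker is moved more than 30 mm (distance of beaker from where it was at the start of the episode above 0.03 m).
It fails at once if the reel white is moved more than 30 mm (distance of reel_white from where it was at the start of the episode above 0.03 m).
It fails at once if the tank 1 is moved more than 30 mm (distance of tank_1 from where it was at the start of the episode above 0.03 m).
It fails at once if the dropper bottle is moved more than 30 mm (distance of dropper_bottle from where it was at the start of the episode above 0.03 m).
It fails at once if the tape roll is moved more than 30 mm (distance of tape_roll from where it was at the start of the episode above 0.03 m).
It also fails if it takes over 48 s, if anything falls off the work surface, if the arm or the gripper's body presses on something with over 40 N, if the wrist force passes 120 N, or if a joint passes its speed limit or range.

## Working session

There is one attempt and no reset: what is moved stays moved. The work goes in short steps, Python scripts to look and compute and a tool call to move; the robot and the scene stay as the last step left them, time stands still between calls to the robot, and variables do not carry over. Pictures are saved under pics/ and viewed, at most 10 in all, crops included, and the job is handed in when it is done.

Besides the shell and the picture viewer there is one more tool, called after "Request:" as a command line: name --pt "numbers of a row" for each row, then --argument value for the rest. arm_command: Moves the arm, as the interface text tells. Its arguments: {"type":"object","properties":{"steps":{"type":"array","items":{"type":"array","items":{"type":"number"}}},"force":{"type":"number"}},"required":["steps"]}

```bash
mkdir -p pics
cat > h.py <<'E'
import numpy as np, cv2
from cell import monitor, imaging, job, find_in, trace
from scipy.spatial.transform import Rotation as R
def ray(c,u,v):
    V=np.array(c['view']);K=np.array(c['mtx'])
    d=V[:3,:3].T@np.linalg.solve(K,[u,v,1.]);o=-V[:3,:3].T@V[:3,3]
    return o,d/np.linalg.norm(d)
def atz(c,u,v,z):
    o,d=ray(c,u,v);return o+d*(z-o[2])/d[2]
def tri(rs):
    A=0;b=0
    for o,d in rs:
        P=np.eye(3)-np.outer(d,d);A=A+P;b=b+P@o
    return np.linalg.solve(A,b)
def proj(c,p):
    V=np.array(c['view']);q=np.array(c['mtx'])@(V[:3,:3]@np.array(p)+V[:3,3]);return q[:2]/q[2]
def save(c,n): cv2.imwrite('pics/'+n,cv2.cvtColor(c['img'],cv2.COLOR_RGB2BGR))
E
python3 - <<'E'
from h import *
np.set_printoptions(precision=1,suppress=True)
s=monitor.read_state();print(s['eef_pos'],s['eef_rot'],s['wrist_force'])
C={n:imaging.camera(n) for n in('top','side','wrist')}
for n,c in C.items():
    print(n,ray(c,256,192)); save(c,n+'0.png')
    for t in ['bracket_grip','bracket_seat','tab_left','tab_right','bracket_end','rack_seat','slot_left','slot_right','catch','beaker','reel_white','tank_1','dropper_bottle','tape_roll']:
        r=find_in(c,t)[:2]
        print(n,t,[(round(x['p'],2),np.round(x['rect']),atz(c,*x['rect'][:2],45 if 'bracket' in t else 158 if 'slot' in t else 140 if 'rack' in t else 49 if 'tab' in t else 30)[:2]) for x in r])
cv2.imwrite('pics/both0.png',cv2.cvtColor(np.vstack([C['top']['img'],C['side']['img']]),cv2.COLOR_RGB2BGR)[:,:,:][:600*2])
E
```

```text
[238.  495.6 223.9] [-3.1 -0.   2.7] [-0.3  0.3 -0.7]
top (array([ 299.7,    7.7, 1221.8]), array([ 0.2, -0. , -1. ]))
top bracket_grip [(0.81, array([340., 212.,  59.,  51.]), array([ 428.2, -238.5])), (0.64, array([257., 132.,  61.,  36.]), array([662.7,  -8.7]))]
top bracket_seat [(0.65, array([336., 211.,  58.,  47.]), array([ 430.1, -225.9]))]
top tab_left [(0.68, array([339., 213.,  63.,  54.]), array([ 424.8, -232.2]))]
top tab_right [(0.96, array([337., 213.,  55.,  50.]), array([ 423.5, -226.5]))]
top bracket_end [(0.95, array([338., 214.,  51.,  48.]), array([ 423.2, -232. ]))]
top rack_seat [(0.59, array([256., 135.,  61.,  35.]), array([625.2,  -5.6]))]
top slot_left [(0.64, array([261., 133.,  64.,  35.]), array([625.7, -17.5]))]
top slot_right [(0.95, array([260., 134.,  65.,  41.]), array([623.4, -14.3])), (0.55, array([336., 215.,  57.,  50.]), array([ 408.2, -203.5]))]
top catch []
top beaker [(0.59, array([159., 212.,  32.,  29.]), array([437.5, 273.3]))]
top reel_white [(0.84, array([248., 223.,  20.,  26.]), array([401.5,  23.2]))]
top tank_1 [(0.84, array([350., 
[... 1171 characters left out ...]
170.,  16.,  29.]), array([447.1, 280.9]))]
side reel_white []
side tank_1 []
side dropper_bottle [(0.69, array([244., 151.,  14.,  25.]), array([591.1, 343.7]))]
side tape_roll []
wrist (array([166.2, 530. , 383.8]), array([ 0.2, -0.1, -1. ]))
wrist bracket_grip []
wrist bracket_seat [(0.26, array([166., 365.,  56.,  38.]), array([418.9, 271.2]))]
wrist tab_left [(0.34, array([175., 263.,  69.,  66.]), array([285.4, 363.3]))]
wrist tab_right []
wrist bracket_end []
wrist rack_seat []
wrist slot_left []
wrist slot_right []
wrist catch []
wrist beaker []
wrist reel_white []
wrist tank_1 []
wrist dropper_bottle []
wrist tape_roll [(0.87, array([173., 262.,  69.,  66.]), array([290.3, 352.4]))]
```

View pics/top0.png

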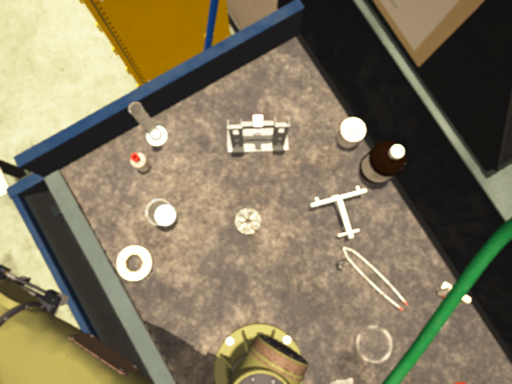

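View pics/side0.png

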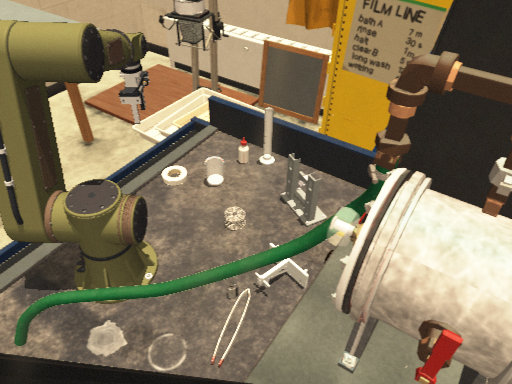

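Request:
arm_command --pt "1 -487 -572 -30 -40.5" --pt "1 -487 -572 -30 -40.5" --pt "1 -487 -572 -30 -40.5" --pt "1 -487 -572 -30 -40.5" --pt "1 -487 -572 -30 -40.5" --pt "1 -487 -572 -30 -40.5" --pt "1 -487 -572 -30 -40.5" --pt "1 -487 -572 -30 -40.5" --pt "1 -487 -572 -30 -40.5" --pt "1 -487 -572 -30 -40.5" --pt "1 -487 -572 -30 -40.5" --pt "1 -487 -572 -30 -40.5" --pt "1 -487 -572 -30 -40.5" --pt "1 -487 -572 -30 -40.5" --pt "1 -487 -572 -30 -40.5" --pt "0.6 -487 -572 -30 -40.5"

```text
clock: 4.25
eef_pos: [429.5, -229.5, 254.8]
eef_rot: [-3.141, 0.0, -2.881]
wrist_force: [-0.0, -0.2, -0.7]
finger_gap: 87.1
finger_force: 0.0
```

Run:
```python
from h import *
np.set_printoptions(precision=1,suppress=True)
s=monitor.read_state();print(s['clock'],s['eef_pos'],np.array(s['eef_rot']).round(3),np.array(s['joints']).round(2))
c=imaging.camera('wrist');print(ray(c,256,192))
for t,z in dict(bracket_grip=45,bracket_seat=46,tab_left=50,tab_right=50,bracket_end=48).items():
    print(t,[(round(x['p'],2),np.round(x['rect']),atz(c,*x['rect'][:2],z)[:2]) for x in find_in(c,t)[:2]])
r=trace(c,'bracket_grip')[0];m=r['region'];print(r['p'],m.sum())
i=cv2.cvtColor(c['img'],cv2.COLOR_RGB2BGR);cs,_=cv2.findContours(m.astype(np.uint8),0,2);cv2.drawContours(i,cs,-1,(0,255,0),1)
cv2.imwrite('pics/w1.png',i)
```

```text
4.25 [ 429.5 -229.5  254.8] [-3.1  0.  -2.9] [-0.6  0.1  1.6  0.   1.4 -2.4]
(array([ 352.3, -250.7,  414.6]), array([ 0.2,  0.1, -1. ]))
bracket_grip [(0.96, array([244., 166., 127., 108.]), array([ 418.4, -247.2]))]
bracket_seat [(0.67, array([247., 167., 126., 110.]), array([ 419.2, -243.1]))]
tab_left [(0.83, array([245., 166., 129., 108.]), array([ 417.6, -245.5]))]
tab_right [(0.77, array([245., 165., 128., 105.]), array([ 416.7, -245.8]))]
bracket_end [(0.95, array([244., 165., 125., 110.]), array([ 417.4, -247. ]))]
0.62 3214
```

View pics/w1.png

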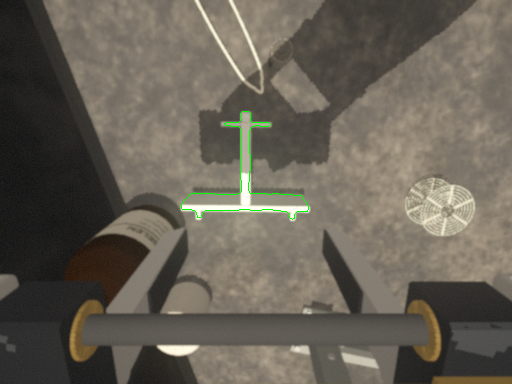

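Run:
```python
from h import *
np.set_printoptions(precision=1,suppress=True)
c=imaging.camera('wrist')
r=trace(c,'bracket_grip')[0];m=r['region']
g=cv2.cvtColor(c['img'],cv2.COLOR_RGB2GRAY)
# arm centre line
pts=[]
for v in range(140,185,5):
    k=np.where(m[v])[0];pts.append(atz(c,k.mean(),v,60)[:2])
pts=np.array(pts);d=pts[-1]-pts[0];print('arm',pts[0],pts[-1],np.arctan2(d[1],d[0]))
b=[]
for u in list(range(205,285,5))+[188,300,305]:
    b.append(atz(c,u,np.where(m[:,u])[0].max()+.5,60)[:2])
b=np.array(b);p=np.polyfit(b[:,1],b[:,0],1);print('rear edge x(y)',p,'yaw',np.arctan(-p[0]))
k=np.where(m[208])[0];print('ends',atz(c,k.min(),208,60),atz(c,k.max()+1,209,60))
print('armtip',atz(c,246,111,60),atz(c,246,111,68))
print('bottle L/R at base', [atz(c,u,v,0)[:2] for u,v in((112,215),(185,235),(150,195))])
t=imaging.camera('top');print('rack/bottle',[atz(t,378,168,0)[:2],atz(t,398,151,150)[:2],atz(t,398,151,200)[:2]])
save(t,'t1.png');i=cv2.imread('pics/t1.png')[90:250,200:430];cv2.imwrite('pics/t1c.png',cv2.resize(i,None,fx=3.4,fy=3.4,interpolation=2))
```

```text
arm [ 385.8 -253.9] [ 431.8 -242.1] 0.2509308071583346
rear edge x(y) [ -0.2 412.8] yaw 0.24090031125735872
ends [ 486.4 -309.3   60. ] [ 447.  -155.6   60. ]
armtip [ 354.2 -261.4   60. ] [ 354.2 -261.1   68. ]
bottle L/R at base [array([ 545.8, -415.6]), array([ 549.4, -306.6]), array([ 501.6, -367. ])]
rack/bottle [array([ 561.2, -365.5]), array([ 573.6, -375. ]), array([ 560.8, -357.1])]
```

View pics/t1c.png

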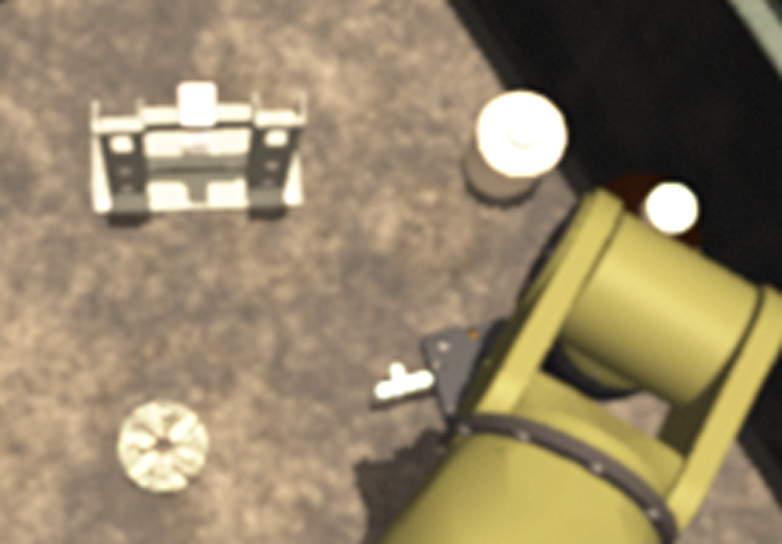

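Request:
arm_command --pt "0.6 22.4 -12.1 60 0.6" --pt "0.6 22.4 -12.1 120 0.6" --pt "0.6 22.4 -12.1 160 0.6" --pt "0.6 22.4 -12.1 190 0.6" --pt "0.6 22.4 -12.1 205 0.6" --pt "0.6 22.4 -12.1 209.5 0.6" --pt "0.6 22.4 -12.1 209.5 0.6" --pt "0.0 22.4 -12.1 209.5 0.6" --pt "0.0 22.4 -12.1 209.5 0.6" --pt "0.0 22.4 -12.1 209.5 0.6" --pt "0.0 22.4 -12.1 209.5 0.6" --pt "0.0 22.4 -12.1 209.5 0.6" --pt "0.0 22.4 -12.1 209.5 0.6" --force 40

```text
clock: 6.38
eef_pos: [410.8, -248.0, 44.9]
eef_rot: [3.141, -0.0, -2.893]
wrist_force: [-1.2, 0.9, 1.8]
finger_gap: 11.6
finger_force: 40.0
```

Run:
```python
from h import *
np.set_printoptions(precision=1,suppress=True)
t=cv2.imread('pics/top0.png')
C={n:imaging.camera(n) for n in('top','side')}
c=C['top']
# crop px -> full px
f=lambda u,v:(200+u/3.4,90+v/3.4)
for n,(u,v,z) in dict(baseFL=(95,210,5),baseFR=(300,205,5),upL_top=(120,143,190),upR_top=(278,137,190),back1=(97,105,5),topLfar=(140,125,190),b=(258,122,190)).items(): print(n,atz(c,*f(u,v),z))
i=np.kron(cv2.cvtColor(c['img'],cv2.COLOR_RGB2BGR)[100:170,215:300],np.ones((6,6,1),np.uint8))
j=cv2.cvtColor(C['side']['img'],cv2.COLOR_RGB2BGR)[145:230,275:335]
j=np.kron(j,np.ones((6,6,1),np.uint8))
o=np.zeros((520,880,3),np.uint8);o[:420,:510]=i;o[:510,520:880]=j
cv2.imwrite('pics/rack.png',cv2.resize(o,(800,473)))
```

```text
baseFL [617.2  78.2   5. ]
baseFR [ 618.5 -100.5    5. ]
upL_top [619.8  48.4 190. ]
upR_top [622.4 -69.2 190. ]
back1 [712.1  75.5   5. ]
topLfar [633.4  33.4 190. ]
b [634.2 -54.7 190. ]
```

View pics/rack.png

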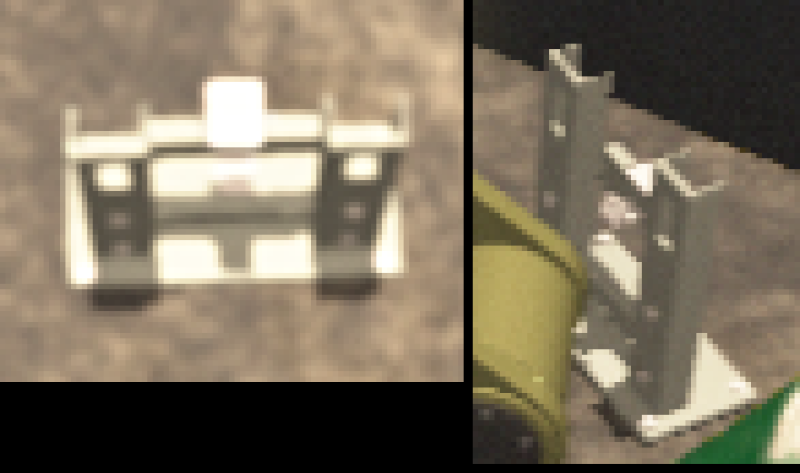

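Request:
arm_command --pt "0 0 0 -15 0" --pt "0 0 0 -40 0" --pt "0 0 0 -80 0" --pt "0 0 0 -125 0" --pt "0 -30 35 -165 4" --pt "0 -60 75 -200 8" --pt "0 -95 115 -235 12" --pt "0 -130 160 -260 13.9" --pt "0 -155 190 -272 13.9" --pt "0 -164 203 -275 13.9" --pt "0 -164 203 -275 13.9" --pt "0 -164 203 -275 13.9"

```text
clock: 7.98
eef_pos: [519.4, -12.1, 319.6]
eef_rot: [-3.141, -0.001, -3.137]
wrist_force: [0.3, 0.3, -2.3]
finger_gap: 12.0
finger_force: 40.0
```

Run:
```python
from h import *
np.set_printoptions(precision=2,suppress=True)
s=monitor.read_state();print(s['clock'],s['eef_pos'],np.array(s['eef_rot']),s['finger_gap'],s['wrist_force'])
c=imaging.camera('wrist');np.save('c.npy',c,allow_pickle=True)
save(c,'w2.png')
```

```text
7.975 [519.42 -12.11 319.6 ] [-3.14 -0.   -3.14] 12.003641955478663 [ 0.25  0.35 -2.31]
```

View pics/w2.png

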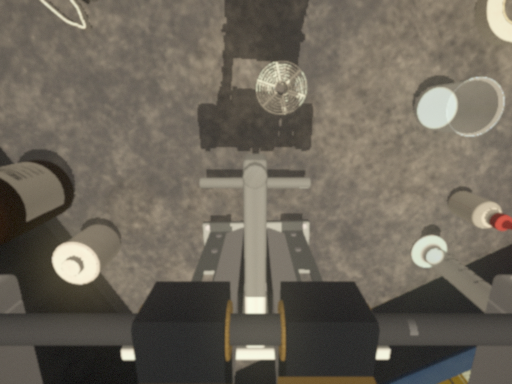

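Run:
```python
from h import *
np.set_printoptions(precision=1,suppress=True)
c=np.load('c.npy',allow_pickle=True).item()
for u,v,z in((203,223,5),(311,223,5),(122,352,334),(390,352,334),(256,200,335),(256,162,340)): print(u,v,z,atz(c,u,v,z))
i=cv2.cvtColor(c['img'],cv2.COLOR_RGB2BGR)[205:365,110:400]
cv2.imwrite('pics/w2c.png',cv2.resize(i,None,fx=2.75,fy=2.75,interpolation=2))
```

```text
203 223 5 [619.9 -99.1   5. ]
311 223 5 [619.   82.6   5. ]
122 352 334 [576.3 -90.6 334. ]
390 352 334 [575.5  67.5 334. ]
256 200 335 [482.1 -12.1 335. ]
256 162 340 [462.2 -12.3 340. ]
```

View pics/w2c.png

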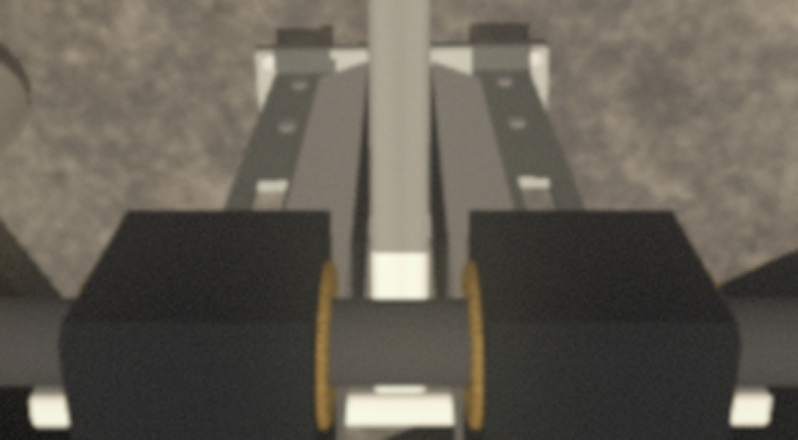

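Request:
arm_command --pt "0 0 1.3 40 0" --pt "0 0 1.3 90 0" --pt "0 0 1.3 130 0" --pt "0 0 1.3 152 0" --pt "0 0 1.3 160.6 0" --pt "0 0 1.3 160.6 0" --pt "0 0 1.3 160.6 0"

```text
clock: 8.9
eef_pos: [520.3, -10.0, 160.4]
eef_rot: [-3.141, 0.002, -3.136]
wrist_force: [-0.4, 0.4, -1.3]
finger_gap: 11.6
finger_force: 40.0
```

Run:
```python
from h import *
s=monitor.read_state();print(s['clock'],s['eef_pos'],np.array(s['eef_rot']),s['finger_gap'],s['wrist_force'])
c=imaging.camera('top');d=imaging.camera('side');w=imaging.camera('wrist')
f=lambda c,a:cv2.resize(cv2.cvtColor(c['img'],cv2.COLOR_RGB2BGR)[a[0]:a[0]+90,a[1]:a[1]+120],(400,300),interpolation=2)
o=np.hstack([f(c,(95,200)),f(d,(140,240))]);e=cv2.resize(cv2.cvtColor(w['img'],cv2.COLOR_RGB2BGR),(400,300));o=np.vstack([o,np.hstack([e,e*0])]);cv2.imwrite('pics/a.png',o)
```

```text
8.9 [520.31346395  -9.98525114 160.40603405] [-3.14140081e+00  1.61177438e-03 -3.13590654e+00] 11.607575416895846 [-0.37778782  0.40971659 -1.32547735]
```

View pics/a.png

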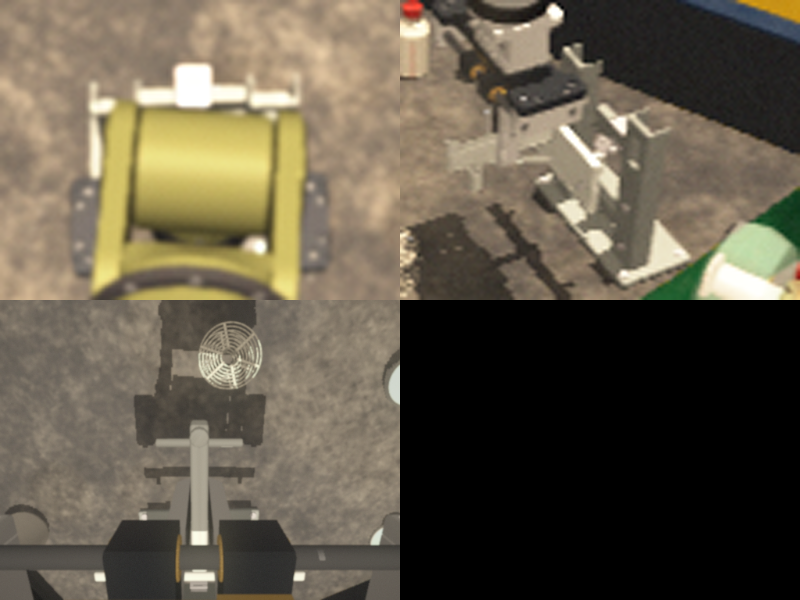

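Request:
arm_command --pt "0 -8 -0.7 0 0" --pt "0 -16 -0.7 0 0" --pt "0 -22 -0.7 0 0" --pt "0 -27 -0.7 0 0" --pt "0 -31 -0.7 0 0" --pt "0 -31 -0.7 0 0" --pt "0 -31 -0.7 0 0"

```text
clock: 9.93
eef_pos: [550.8, -10.2, 159.3]
eef_rot: [-3.142, -0.0, -3.136]
wrist_force: [-0.0, 0.6, -1.6]
finger_gap: 11.8
finger_force: 40.0
```

Request:
arm_command --pt "0 -3 0 0 0" --pt "0 -5 0 0 0" --pt "0 -7 0 0 0" --pt "0 -8 0 0 0" --pt "0 -8 0 0 0"

```text
clock: 10.55
eef_pos: [558.9, -10.2, 159.3]
eef_rot: [3.142, -0.0, -3.136]
wrist_force: [0.7, -0.4, -2.2]
finger_gap: 11.7
finger_force: 40.0
```

Request:
arm_command --pt "0 -1 0 0 0" --pt "0 -2 0 0 0" --pt "0 -3 0 0 0" --pt "0 -3 0 0 0"

```text
clock: 11.05
eef_pos: [562.0, -10.2, 159.3]
eef_rot: [-3.142, -0.0, -3.136]
wrist_force: [0.2, -0.9, -2.3]
finger_gap: 11.6
finger_force: 40.0
```

Request:
arm_command --pt "0 -1 0 0 0" --pt "0 -2 0 0 0" --pt "0 -2 0 0 0"

```text
clock: 11.42
eef_pos: [564.0, -10.2, 159.3]
eef_rot: [3.142, 0.0, -3.136]
wrist_force: [1.0, -0.2, -2.6]
finger_gap: 11.7
finger_force: 40.0
```

Request:
arm_command --pt "0 -1 0 0 0" --pt "0 -2 0 0 0" --pt "0 -2 0 0 0"

```text
clock: 11.8
eef_pos: [566.0, -10.2, 159.3]
eef_rot: [-3.142, -0.0, -3.136]
wrist_force: [0.9, 0.2, -2.5]
finger_gap: 11.8
finger_force: 40.0
```

Run:
```python
from h import *
np.set_printoptions(precision=1,suppress=True)
c=np.load('c.npy',allow_pickle=True).item()
for u,v in((208.5,272.3),(304.5,271.3),(208.5,274.),(304.5,273)): print(atz(c,u,v,140))
d=imaging.camera('side')
cv2.imwrite('pics/s2.png',cv2.resize(cv2.cvtColor(d['img'],cv2.COLOR_RGB2BGR)[145:235,255:345],(600,600),interpolation=2))
```

```text
[635.  -70.4 140. ]
[633.   50.9 140. ]
[637.4 -70.5 140. ]
[635.4  51.  140. ]
```

View pics/s2.png

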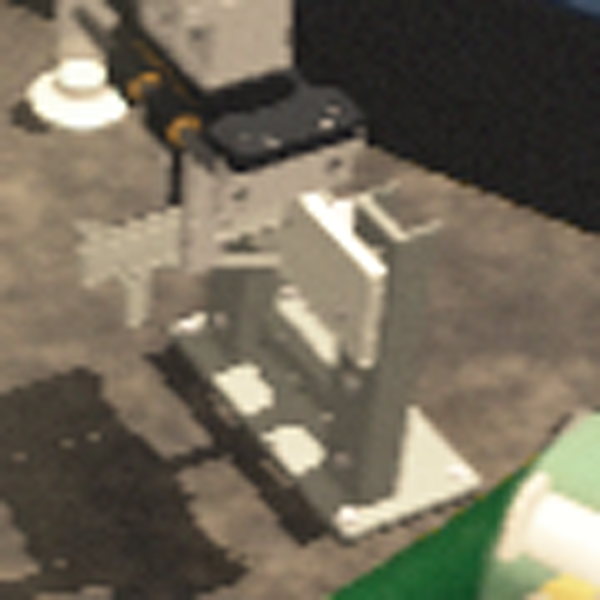

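Request:
arm_command --pt "0 -1 0 0 0" --pt "0 -2 0 0 0" --pt "0 -3 0 0 0" --pt "0 -4 0 0 0" --pt "0 -4 0 0 0"

```text
clock: 12.48
eef_pos: [569.0, -10.5, 159.1]
eef_rot: [-3.141, -0.003, -3.135]
wrist_force: [-9.1, -3.7, 1.4]
finger_gap: 11.5
finger_force: 40.0
```

Request:
arm_command --pt "0 -0.7 0 0 0" --pt "0 -1.4 0 0 0" --pt "0 -2 0 0 0" --pt "0 -2 0 0 0"

```text
clock: 12.98
eef_pos: [569.1, -10.6, 159.0]
eef_rot: [-3.141, -0.008, -3.135]
wrist_force: [-27.7, -4.3, 9.4]
finger_gap: 11.8
finger_force: 40.0
```

Request:
arm_command --pt "0 2 0 0 0" --pt "0 2 0 2 0" --pt "0 2 0 4 0" --pt "0 2 0 6 0" --pt "0 2 0 8 0" --pt "0 2 0 8 0"

```text
clock: 13.72
eef_pos: [568.9, -10.2, 152.8]
eef_rot: [-3.141, -0.002, -3.135]
wrist_force: [-20.1, -0.9, 17.1]
finger_gap: 11.8
finger_force: 40.0
```

Request:
arm_command --pt "0 0 0 1 0" --pt "0 0 0 2 0" --pt "0 0 0 2 0"

```text
clock: 14.1
eef_pos: [568.9, -10.2, 150.9]
eef_rot: [-3.141, -0.002, -3.135]
wrist_force: [-20.8, -0.7, 18.4]
finger_gap: 12.0
finger_force: 40.0
```

Request:
arm_command --pt "0 0.3 0 1.5 0" --pt "0 0.3 0 3 0" --pt "0 0.3 0 4.5 0" --pt "0 0.3 0 6 0" --pt "0 0.3 0 8 0" --pt "0 0.3 0 8 0"

```text
clock: 14.85
eef_pos: [568.8, -10.2, 142.6]
eef_rot: [-3.141, -0.002, -3.135]
wrist_force: [-17.6, -1.9, 14.8]
finger_gap: 11.9
finger_force: 40.0
```

Request:
arm_command --pt "0 0 0 1 0" --pt "0 0 0 2 0" --pt "0 0 0 3 0" --pt "0 0 0 3 0"

```text
clock: 15.35
eef_pos: [568.8, -10.2, 139.8]
eef_rot: [-3.141, -0.001, -3.135]
wrist_force: [-18.6, -0.8, 17.3]
finger_gap: 11.6
finger_force: 40.0
```

Request:
arm_command --pt "0 0 0 1 0" --pt "0 0 0 2 0" --pt "0 0 0 2 0"

```text
clock: 15.72
eef_pos: [569.1, -10.2, 138.7]
eef_rot: [-3.141, -0.0, -3.135]
wrist_force: [-21.5, -0.6, 25.7]
finger_gap: 12.1
finger_force: 40.0
```

Request:
arm_command --pt "0 0 0 1 0" --pt "0 0 0 2 0" --pt "0 0 0 2 0" --pt "0 0 0 2 0"

```text
clock: 16.23
eef_pos: [569.5, -10.2, 137.5]
eef_rot: [-3.141, 0.001, -3.135]
wrist_force: [-19.8, -0.6, 31.0]
finger_gap: 11.9
finger_force: 40.0
```

Request:
arm_command --pt "0 1 0 -2 0" --pt "0 1 0 -4 0" --pt "0 1 0 -6 0" --pt "0 1 0 -6 0"

```text
clock: 16.73
eef_pos: [568.6, -10.1, 140.3]
eef_rot: [3.142, -0.0, -3.136]
wrist_force: [-0.8, -0.4, -1.4]
finger_gap: 11.8
finger_force: 40.0
```

Request:
arm_command --pt "0 0 0 -1 0" --pt "0 0 0 -2 0" --pt "0 0 0 -2 0"

```text
clock: 17.1
eef_pos: [568.6, -10.1, 142.4]
eef_rot: [-3.142, -0.0, -3.136]
wrist_force: [-0.2, -0.8, -2.1]
finger_gap: 11.5
finger_force: 40.0
```

Request:
arm_command --pt "0 0 0 0 0" --pt "0 0 0 2 0" --pt "0 0 0 4 0" --pt "0 0 0 6 0" --pt "0 0 0 6 0" --force 60

```text
clock: 17.73
eef_pos: [568.6, -10.5, 137.8]
eef_rot: [-3.141, 0.001, -3.135]
wrist_force: [-11.8, -1.7, 13.6]
finger_gap: 11.6
finger_force: 60.0
```

Request:
arm_command --pt "0 0 0 1 0" --pt "0 0 0 2 0" --pt "0 0 0 3 0" --pt "0 0 0 3 0"

```text
clock: 18.23
eef_pos: [568.4, -10.7, 135.1]
eef_rot: [-3.14, 0.0, -3.135]
wrist_force: [-16.1, -2.9, 18.2]
finger_gap: 11.6
finger_force: 60.0
```

Run:
```python
from h import *
np.set_printoptions(precision=2,suppress=True)
c=imaging.camera('wrist');save(c,'w3.png')
a=cv2.imread('pics/w2.png');b=cv2.imread('pics/w3.png')
d=imaging.camera('side');t=imaging.camera('top')
s=cv2.resize(cv2.cvtColor(d['img'],cv2.COLOR_RGB2BGR)[150:230,265:345],(400,400),interpolation=2)
f=lambda i:cv2.resize(i[150:230,190:320],(400,246),interpolation=2)
g=lambda i:cv2.resize(i[335:375,100:412],(400,51),interpolation=2)
o=np.zeros((600,800,3),np.uint8);o[:400,:400]=s;o[:246,400:]=f(a);o[250:496,400:]=f(b);o[500:551,400:]=g(a);o[549:600,400:]=g(b)
cv2.imwrite('pics/cmp.png',o)
```

```text
(no output)
```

View pics/cmp.png

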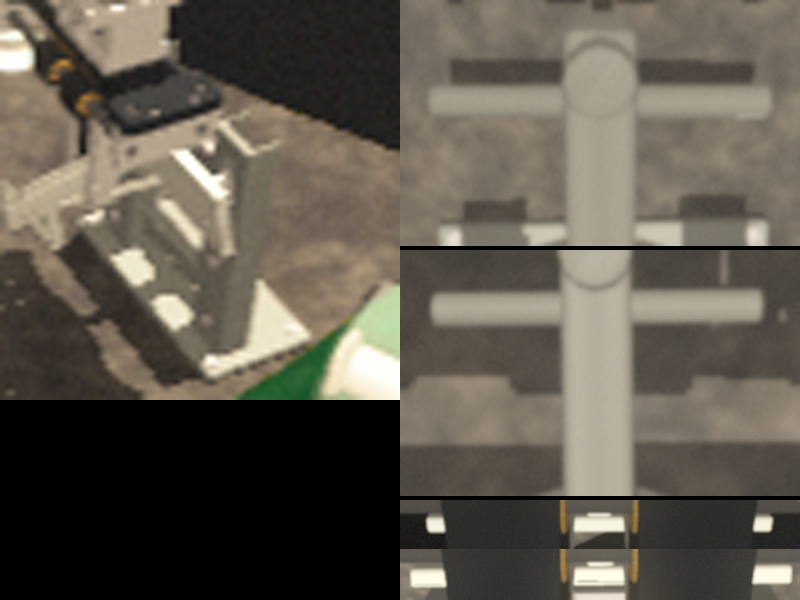

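Run:
```python
from h import *
np.set_printoptions(precision=1,suppress=True)
s=monitor.read_state();T=np.array(s['eef_pos'])
c=imaging.camera('wrist');c0=np.load('c.npy',allow_pickle=True).item()
def end(img,half,rows):
    g=cv2.cvtColor(img,cv2.COLOR_RGB2GRAY).astype(int)
    return g[rows]
for nm,cc in(('before',c0),('now',c)):
    g=cv2.cvtColor(cc['img'],cv2.COLOR_RGB2GRAY)
    _,m=cv2.threshold(g[340:375],185,255,0);n,l,st,ce=cv2.connectedComponentsWithStats(m)
    B=[x for x in st[1:] if x[4]>60]
    L=min(B,key=lambda x:x[0]);Rr=max(B,key=lambda x:x[0]+x[2])
    uL,uR=L[0],Rr[0]+Rr[2];v0=340+L[1];v1=340+L[1]+L[3];print(nm,uL,uR,v0,v1)
    o,a=ray(cc,uL,(v0+v1)/2);_,b=ray(cc,uR,(v0+v1)/2)
    # scale so that width is 160
    a/=-a[2];b/=-b[2];k=160/np.linalg.norm(a-b)
    mid=o+k*(a+b)/2;print('plate top mid',mid,'yaw',end and np.arctan2(-(b-a)[0],(b-a)[1]))
print(T)
```

```text
before 121 390 349 360
plate top mid [578.4 -11.8 333.2] yaw 0.0047373948174106815
now 108 406 351 365
plate top mid [615.7  -9.6 163.5] yaw 0.006998899950773309
[568.4 -10.7 135.1]
```

Request:
arm_command --pt "0 2 0 -1 0" --pt "0 4 0 -2 0" --pt "0 6 0 -2 0" --pt "0 8 0 -2 0" --pt "0 8 0 -2 0"

```text
clock: 19.05
eef_pos: [560.3, -10.2, 135.0]
eef_rot: [3.142, -0.001, -3.136]
wrist_force: [-0.1, -0.4, -2.1]
finger_gap: 11.8
finger_force: 60.0
```

Request:
arm_command --pt "0 0 0 -4 0" --pt "0 0 0 -7 0" --pt "0 5 0 -7 0" --pt "0 10 0 -7 0" --pt "0 15 0 -7 0" --pt "0 25 0 -7 0" --pt "0 35 0 -7 0" --pt "0 45 0 -7 0" --pt "0 45 0 -7 0"

```text
clock: 20.18
eef_pos: [515.1, -10.5, 142.5]
eef_rot: [-3.142, 0.0, -3.136]
wrist_force: [0.1, 1.1, -1.8]
finger_gap: 11.7
finger_force: 60.0
```

Request:
arm_command --pt "0 0 0 30 0" --pt "0 0 0 60 0" --pt "0 0 0 78 0" --pt "0 0 0 84 0" --pt "0 0 0 88 0" --pt "0 0 0 91 0" --pt "0 0 0 94 0" --pt "0 0 0 94 0"

```text
clock: 21.18
eef_pos: [515.9, -10.5, 48.6]
eef_rot: [-3.141, 0.001, -3.136]
wrist_force: [0.6, -0.1, -0.9]
finger_gap: 11.9
finger_force: 60.0
```

Request:
arm_command --pt "0 0 0 2 0" --pt "0 0 0 4 0" --pt "0 0 0 4 0" --pt "0.25 0 0 4 0" --pt "0.35 0 0 4 0" --pt "0.35 0 0 4 0" --pt "0.35 0 0 4 0"

```text
clock: 22.05
eef_pos: [515.5, -10.5, 44.2]
eef_rot: [3.142, -0.0, -3.136]
wrist_force: [-0.7, 0.8, 1.2]
finger_gap: 32.7
finger_force: 0.0
```

Run:
```python
from h import *
np.set_printoptions(precision=1,suppress=True)
c=imaging.camera('wrist');s=monitor.read_state();print(s['clock'],s['eef_pos'],s['finger_gap'])
g=cv2.cvtColor(c['img'],cv2.COLOR_RGB2GRAY)
_,m=cv2.threshold(g[335:380],185,255,0);n,l,st,ce=cv2.connectedComponentsWithStats(m)
print([list(x) for x in st[1:] if x[4]>40])
r=trace(c,'bracket_grip')
for x in r[:1]:
    m=x['region'];print(x['p'],x['rect'])
    for v in range(150,260,10):
        k=np.where(m[v])[0]
        if len(k):print(v,k.min(),k.max(),atz(c,k.mean(),v,60)[:2])
save(c,'w4.png')
```

```text
22.1 [515.5 -10.4  44.2] 32.853499895883076
[[np.int32(206), np.int32(10), np.int32(98), np.int32(30), np.int32(1910)]]
0.9 [254.8, 259.4, 107.4, 205.9]
160 244 264 [458.1 -11.6]
170 242 266 [462.9 -11.6]
180 240 267 [467.9 -11.8]
190 200 309 [473.  -11.3]
200 242 266 [478.1 -11.5]
210 243 265 [483.4 -11.5]
220 243 265 [488.7 -11.5]
230 243 265 [494.2 -11.4]
240 243 265 [499.8 -11.4]
250 244 265 [505.5 -11.1]
```

Request:
arm_command --pt "0.35 -10 -0.7 -3.5 0" --pt "0.35 -20 -0.7 -3.5 0" --pt "0.35 -30 -0.7 -3.5 0" --pt "0.35 -33 -0.7 -3.5 0" --pt "0.35 -33 -0.7 -3.5 0" --pt "0 -33 -0.7 -3.5 0" --pt "0 -33 -0.7 -3.5 0" --pt "0 -33 -0.7 -3.5 0" --pt "0 -33 -0.7 -3.5 0" --force 60

```text
clock: 23.28
eef_pos: [548.5, -10.9, 47.9]
eef_rot: [3.142, -0.0, -3.136]
wrist_force: [-1.5, 0.7, 1.8]
finger_gap: 11.4
finger_force: 60.0
```

Request:
arm_command --pt "0 0 0 -20 0" --pt "0 0 0.6 -60 0" --pt "0 0 0.6 -100 0" --pt "0 0 0.6 -115 0" --pt "0 0 0.6 -115 0" --pt "0 -10 0.6 -115 0" --pt "0 -20 0.6 -115 0" --pt "0 -30 0.6 -115 0" --pt "0 -38 0.6 -115 0" --pt "0 -44 0.6 -115 0" --pt "0 -48 0.6 -115 0" --pt "0 -48 0.6 -115 0"

```text
clock: 24.78
eef_pos: [596.7, -10.1, 162.8]
eef_rot: [-3.142, -0.0, -3.136]
wrist_force: [0.5, -0.4, -2.4]
finger_gap: 11.7
finger_force: 60.0
```

Request:
arm_command --pt "0 -1 0 0 0" --pt "0 -2 0 0 0" --pt "0 -3 0 0 0" --pt "0 -4 0 0 0" --pt "0 -4 0 0 0"

```text
clock: 25.4
eef_pos: [599.9, -10.3, 162.7]
eef_rot: [-3.141, -0.002, -3.135]
wrist_force: [-7.3, -2.9, 0.3]
finger_gap: 11.6
finger_force: 60.1
```

Request:
arm_command --pt "0 1.5 0 0 0" --pt "0 1.5 2 0 0" --pt "0 1.5 4 0 0" --pt "0 1.5 6 0 0" --pt "0 1.5 6 0 0"

```text
clock: 26.02
eef_pos: [599.0, -6.2, 162.8]
eef_rot: [-3.138, -0.0, -3.137]
wrist_force: [-2.8, -15.7, -2.1]
finger_gap: 11.5
finger_force: 60.0
```

Request:
arm_command --pt "0 0 -3 0 0" --pt "0 0 -6 0 0" --pt "0 0 -9 0 0" --pt "0 0 -12 0 0" --pt "0 0 -12 0 0"

```text
clock: 26.65
eef_pos: [599.2, -14.6, 162.8]
eef_rot: [3.139, 0.0, -3.135]
wrist_force: [-0.6, 11.7, -1.7]
finger_gap: 11.8
finger_force: 60.0
```

Request:
arm_command --pt "0 0 4 0 0" --pt "0 0 6 0 0" --pt "0 -1.5 6 0 0" --pt "0 -2.5 6 0 0" --pt "0 -2.5 6 0 0"

```text
clock: 27.28
eef_pos: [600.0, -10.2, 162.8]
eef_rot: [-3.141, -0.005, -3.135]
wrist_force: [-18.4, -0.9, 5.1]
finger_gap: 11.4
finger_force: 60.1
```

Request:
arm_command --pt "0 0 0 2 0" --pt "0 0 0 4 0" --pt "0 0 0 6 0" --pt "0 0 0 6 0"

```text
clock: 27.78
eef_pos: [600.1, -10.2, 158.3]
eef_rot: [-3.141, -0.004, -3.135]
wrist_force: [-25.5, -0.1, 18.4]
finger_gap: 11.9
finger_force: 60.1
```

Request:
arm_command --pt "0 1.5 0 0 0" --pt "0 1.5 0 2 0" --pt "0 1.5 0 4 0" --pt "0 1.5 0 4 0"

```text
clock: 28.28
eef_pos: [599.9, -10.2, 154.3]
eef_rot: [-3.141, 0.0, -3.135]
wrist_force: [-12.2, -0.6, 10.8]
finger_gap: 11.6
finger_force: 60.1
```

Request:
arm_command --pt "0 2 0 0 0" --pt "0 4 0 0 0" --pt "0 6 0 0 0" --pt "0 8 0 0 0"

```text
clock: 28.78
eef_pos: [594.6, -10.3, 153.8]
eef_rot: [-3.141, 0.008, -3.135]
wrist_force: [25.7, -0.3, -8.6]
finger_gap: 11.6
finger_force: 60.1
```

Request:
arm_command --pt "0 -4 0 0 0" --pt "0 -7 0 0 0" --pt "0 -7 0 2 0" --pt "0 -7 0 4 0" --pt "0 -7 0 4 0"

```text
clock: 29.4
eef_pos: [598.6, -10.3, 149.0]
eef_rot: [-3.141, -0.002, -3.136]
wrist_force: [-5.6, -1.1, 0.8]
finger_gap: 11.5
finger_force: 60.0
```

Request:
arm_command --pt "0 0 0 2 0" --pt "0 0 0 4 0" --pt "0 0 0 6 0" --pt "0 0 0 6 0"

```text
clock: 29.9
eef_pos: [599.0, -10.1, 142.5]
eef_rot: [-3.142, -0.001, -3.136]
wrist_force: [-1.5, -1.0, -3.0]
finger_gap: 11.3
finger_force: 60.0
```

Request:
arm_command --pt "0 0 0 1 0" --pt "0 0 0 2 0" --pt "0 0 0 3 0" --pt "0 0 0 3 0"

```text
clock: 30.4
eef_pos: [599.2, -10.1, 141.6]
eef_rot: [-3.141, 0.001, -3.135]
wrist_force: [-11.2, -0.9, 14.0]
finger_gap: 11.4
finger_force: 60.0
```

Request:
arm_command --pt "0 0 0 -1.5 0" --pt "0 0 0 -3 0" --pt "0 0 0 -4.5 0" --pt "0 0 0 -4.5 0"

```text
clock: 30.9
eef_pos: [599.0, -10.0, 144.0]
eef_rot: [3.142, -0.001, -3.136]
wrist_force: [-1.0, -0.5, -5.7]
finger_gap: 11.4
finger_force: 60.0
```

Request:
arm_command --pt "0 0 0 -1.5 0" --pt "0 0 0 -3 0" --pt "0 0 0 -3 0"

```text
clock: 31.28
eef_pos: [598.8, -10.0, 144.7]
eef_rot: [3.141, -0.002, -3.136]
wrist_force: [10.7, -0.8, -28.0]
finger_gap: 11.7
finger_force: 60.0
```

Request:
arm_command --pt "0 0 0 3 0" --pt "0 0 0 6 0" --pt "0 0 0 8 0" --pt "0 0 0 8 0" --pt "0 0 0 5.5 0"

```text
clock: 31.9
eef_pos: [599.1, -10.0, 142.6]
eef_rot: [-3.141, 0.001, -3.135]
wrist_force: [-2.3, 0.2, -3.6]
finger_gap: 11.6
finger_force: 60.0
```

Request:
arm_command --pt "0.25 0 0 0 0" --pt "0.35 0 0 0 0" --pt "0.35 0 0 0 0" --pt "0.35 0 0 -10 0" --pt "0.4 0 0 -30 0" --pt "0.4 0 0 -60 0" --pt "0.4 30 0 -100 0" --pt "0.4 60 0 -130 0" --pt "0.4 60 0 -130 0"

```text
clock: 33.02
eef_pos: [538.9, -10.4, 275.2]
eef_rot: [-3.141, 0.005, -3.136]
wrist_force: [0.5, 0.8, -0.4]
finger_gap: 37.8
finger_force: 0.0
```

Run:
```python
from h import *
np.set_printoptions(precision=1,suppress=True)
s=monitor.read_state();print(s['clock'],s['eef_pos'],s['wrist_force'])
c=imaging.camera('wrist');save(c,'w5.png')
for x in trace(c,'bracket_grip')[:1]:
    m=x['region'];print(x['p'],x['rect'])
    for v in range(int(x['rect'][1]-x['rect'][3]/2)+2,380,8):
        k=np.where(m[v])[0]
        if len(k):print(v,k.min(),k.max(),atz(c,k.mean(),v,155)[:2])
```

```text
33.025 [538.9 -10.4 275.2] [ 0.5  0.8 -0.4]
0.64 [255.2, 219.8, 150.1, 115.9]
163 248 258 [506.  -12.8]
171 247 258 [513.7 -13.2]
179 226 275 [521.4 -10.9]
187 249 259 [529.2 -11.7]
195 248 258 [537.2 -12.6]
203 248 259 [545.3 -12.1]
211 249 259 [553.5 -11.6]
219 248 259 [561.9 -12. ]
227 249 259 [570.4 -11.5]
235 249 259 [579.  -11.5]
243 249 259 [587.8 -11.4]
251 190 320 [596.7  -9.1]
259 186 323 [605.8 -11.7]
267 182 327 [615.  -11.2]
275 180 286 [624.4 -17.2]
```

Run:
```python
from h import *
from scipy.optimize import least_squares
np.set_printoptions(precision=3,suppress=True)
c=imaging.camera('wrist');w=trace(c,'bracket_grip')[0]['region']
d=imaging.camera('side');r=trace(d,'bracket_grip');S=r[0]['region'];print(r[0]['p'],r[0]['rect'],S.sum())
# bracket model silhouette as boxes (origin = seat, x back)
B=[(-8,0,-80,80,-46,14),(-120,-8,-6,6,-10,14),(-119,-107,-6,6,-10,22),(-107,-103,-30,30,-2,4),(-60-31,-60-27,-4,4,-46,-10)]
def sil(c,p):
    x,y,z,th=p;cc,s=np.cos(th),np.sin(th);m=np.zeros((384,512),np.uint8)
    for a in B:
        P=np.array([[X,Y,Z] for X in a[:2] for Y in a[2:4] for Z in a[4:]],float)
        Q=np.c_[cc*P[:,0]-s*P[:,2]+x,P[:,1]+y,s*P[:,0]+cc*P[:,2]+z]
        q=np.array([proj(c,k) for k in Q]);cv2.fillConvexPoly(m,cv2.convexHull(np.round(q*16).astype(np.int32)),1,8,4)
    return m.astype(bool)
from itertools import product
out=[]
for x,z,th in product(range(616,640,3),(134,137,140,143,146),(-.06,0,.06,.12,.18,.24)):
    m=sil(c,(x,-11,z,th));u=sil(d,(x,-11,z,th))
    iw=(m&w)[:270].sum()/(m|w)[:270].sum();i2=(u&S).sum()/(u|S).sum()
    out.append((iw+i2,iw,i2,x,z,th))
for o in sorted(out)[::-1][:8]:print(np.array(o))
```

```text
0.97 [287.8, 183.6, 45.8, 39.9] 665
[  1.457   0.624   0.832 628.    140.      0.12 ]
[  1.44    0.627   0.813 628.    140.      0.06 ]
[  1.438   0.609   0.829 631.    134.      0.06 ]
[  1.437   0.624   0.813 628.    143.      0.12 ]
[  1.431   0.605   0.826 631.    137.      0.06 ]
[  1.425   0.603   0.822 628.    137.      0.06 ]
[  1.422   0.619   0.803 631.    134.      0.12 ]
[  1.421   0.614   0.807 628.    137.      0.12 ]
```

Run:
```python
from h import *
from scipy.optimize import minimize
np.set_printoptions(precision=3,suppress=True)
B=[(-8,0,-80,80,-46,14),(-120,-8,-6,6,-10,14),(-119,-107,-6,6,-10,22),(-107,-103,-30,30,-2,4),(-91,-87,-4,4,-46,-10),(-104,-8,-2,2,-23,-15),(0,16,57,63,0,8),(0,16,-63,-57,0,8)]
def sil(c,p,yaw=0):
    m=np.zeros((384*4,512*4),np.uint8);Rm=R.from_euler('zy',[yaw,-p[3]]).as_matrix()
    for a in B:
        P=np.array([[X,Y,Z] for X in a[:2] for Y in a[2:4] for Z in a[4:]],float)
        q=np.array([proj(c,k) for k in P@Rm.T+p[:3]]);cv2.fillConvexPoly(m,cv2.convexHull(np.round(q*64).astype(np.int32)),255,8,4)
    return cv2.resize(m,(512,384),interpolation=cv2.INTER_AREA)/255.
def fit(c,S,p0,yaw):
    S=cv2.GaussianBlur(S.astype(float),(0,0),1)
    f=lambda p:((cv2.GaussianBlur(sil(c,p,yaw),(0,0),1)-S)**2).sum()
    r=minimize(f,p0,method='Nelder-Mead',options=dict(initial_simplex=np.vstack([p0]+[np.array(p0)+e for e in np.diag([4,4,4,.08])]),maxfev=250));return r.x,r.fun
d=imaging.camera('side');S=trace(d,'bracket_grip')[0]['region']
print('now side',fit(d,S,[628,-10.5,140,.05],.006))
d0=dict(d);d0['img']=cv2.cvtColor(cv2.imread('pics/side0.png'),cv2.COLOR_BGR2RGB)
w=imaging.camera('wrist');W=trace(w,'bracket_grip')[0]['region'];W[285:]=0
for th in(0,.04,.08,.12,.16):
    print(th,[round(((sil(w,[628+dx,-10.5,140,th],.006)[:250]-W[:250])**2).sum()) for dx in(-4,-2,0,2,4)])
```

```text
now side (array([631.683,  -9.683, 132.716,   0.039]), np.float64(18.476300185287034))
0 [1068, 683, 416, 386, 565]
0.04 [969, 611, 261, 293, 477]
0.08 [883, 486, 280, 257, 435]
0.12 [717, 467, 281, 241, 362]
0.16 [663, 505, 323, 249, 340]
```

```bash
python3 -c "
from cell import job;print(job.sign_off())"
```

```text
the job is handed in; nothing more can be done
None
```

The bracket is hooked in both slots and locked under the catch (a 28 N upward pull did not free it). The gripper is clear of it and I handed the job in at about 33 s; sign-off returned no verdict. The arm seems to droop slightly: the camera fits put it at roughly 0.04–0.1 rad, against the 0.12 limit. I did not re-check the bystander positions at the end.

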